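Press a shelf sleeve home with the bench locking pliers

ROBOT

A 6-joint arm with a two-finger parallel gripper is mounted at the origin on the work surface. World frame = base frame: x ahead of the robot, y to its left, z up, the work surface at z = 0. Lengths are in m, angles in rad, forces in N, time in s.
With the tool pointing down it reaches from about 0.35 to 0.975 m from the base axis. Payload 4.9 kg.
Tool frame: the origin (TCP) lies on the front face of the gripper's body, between the roots of the fingers; the fingertips stand ctrl.finger_overhang ahead of it and the grasp point (between the pads) lies 54 mm ahead of it (ctrl.finger_overhang is the distance from the TCP to the fingertips, in m); z points along the fingers, y is the line along which they close (so a half turn about z gives the same grasp; the last joint's range is limited). The gripper opens to 85 mm and grips with 20 to 120 N. Pads are 22 mm wide; open, the fingers measure 114 mm over their backs; the gripper's body (76 mm by 85 mm) begins 54 mm behind the grasp point. The pads swing forward as they close: fully open they stand 13 mm farther back than shut.
Start: joints at [1.137, 0.053, 1.613, -0, 1.476, -0.119], TCP at [0.194, 0.594, 0.304] pointing down, gripper open.
Joint ranges: [-3.01, 3.01], [-1.01, 2.22], [0.06, 2.58], [-1.02, 4.17], [0.09, 2.62], [-3.14, 3.14]. Speed limits (rad/s): [2.57, 2.57, 3.14, 3.14, 3.14, 3.14].

INTERFACE

Orientations are given as a rotation vector (axis times angle).
In Python, from station import ctrl, vision gives the robot as it stands. The module is installed in compiled form; this text tells all that it offers.
- The arm moves only by the tool drive_tool, never from a script. Its argument "rows" is a list of rows, each a list of 2 entries, a list of its own where there are three numbers: the shift along the tool's x, y, z in m, then the turn about the tool's z in rad. A call has 1 to 10 rows; each row shifts and turns the commanded pose from where the row before left it, along the tool's axes as they then stand; what a row does not reach is not made up. A row lasts 1/10 s, in which the tool goes at most 50 mm and 8.59 degrees, less where a joint would pass 70% of its speed; a pose out of reach is approached as far as the arm can. A call with a gripper value outside its range is refused whole. "jaw" is the closure, from 0 (fully open) to 1 (shut), set as the call begins (left out, the last holds). The fingers move at their own pace and stop on an object; "grip_force" is the grip in N (left out, the last holds). Time passes only in rows, so rows that do not move let the fingers close. It gives the time, the measured TCP pose, the force, the opening and the grip force at its end, in the units of the state.
- ctrl.get_obs(): the state, without advancing time (a new reading comes with each control period).
- vision.get_image(name): name is "side" or "top" or "wrist"; returns a dict with "image" (400x640x3 uint8, blue, green, red), "vertical_fov" (degrees; the focal length in pixels is half the picture's height over the tangent of half this angle, whatever the lens; pixels are square), "cx", "cy" (the principal point, pixels), "R" (3x3) and "t" (3): a world point X has camera coordinates R X + t. Camera axes: x right, y down, z forward; pixel columns grow to the right and rows downward; lengths in m; the calibration is good to about 2 mm. A picture is of the moment at which its call begins. There is no depth.
- ctrl.finish_job(): hands the job in; it is judged then, once.
The state is a dict: "t": time; "q": joint angles; "dq": joint speeds; "effort": joint torques, N m; "tool_pos": TCP position; "tool_rot": TCP orientation; "contact_force": force on the tool from outside, world axes, zero at the start; "wrist_torque": the same for the moment, N m; "opening": finger opening in m; "grip_force": force on a finger pad.
Only numpy, scipy, OpenCV 4.12 (cv2) and the standard library are available. Lean on these libraries where they do the work, as an engineer would, in place of code of your own. Each camera call takes 0.05 s, during which the arm holds its last target. There are 200 camera calls.

TASK

Slide the shelf batten gently along its bed until its far end rests against the end stop, which brings the raised sleeve under the jaw. Press the upper handle of the locking pliers down, without forcing it, until they snap over centre, press the sleeve home and stay locked with your hand off; then flick the release lever on that handle forward, towards the jaw, to free them. Leave the pliers open, the batten in the bed against the stop and the things round about undisturbed.

Things in the scene. Friction and masses are not known exactly. Their poses are not given: they have to be found in the camera images.
- clamp: Fixture, bolted down: aluminium bed, locking pliers on its right. Origin on the table under the jaw's pad; x along the bed away from the robot, y left. Bed 56 mm wide, floor 24 mm up, from x = -135 mm to the dark end stop's near face at x = 75; side rails 9 mm high, 1.8 mm play. Pliers in the y-z plane, handles towards -y: lower one fixed, with a screw knob (to y = -194), upper one moves
- batten_end (a point): Centre of the near (robot-side) end face of the dark wooden shelf batten (150 mm long along x, 44 wide, 20 thick, under 0.25 kg), 34 mm above the table. It lies in the bed, drawn 30 to 55 mm back from the end stop; against the stop this point is at x = -75 mm in the clamp's frame. The steel sleeve is in the middle of its top
- sleeve (a joint): Flanged steel sleeve (flange 18 mm across, 3 mm thick) in the batten's top: 0 as it stands, flange 6 mm above the wood; 0.006 m when home, flange down on the wood. It moves under about 32 N, which the pliers give
- handle_grip (a point): Where to press the upper handle: middle of its top face, 24 mm from its rear end; a steel channel 24 mm wide (along x), 155 long. Open, it slopes up to the rear, this point 165 to 178 mm above the table; it swings down about a rivet near y = -62 mm, 98 mm up, to about level, how low depends on the screw's setting. Takes up to 20 N while the sleeve goes in, eases over centre, then a hard stop
- toggle (a joint): Knee of the pliers between handle and toggle link, rad: 0 wide open, growing as the handle is pressed, in line (dead centre) at 0.89, against its stop at 0.99. Past centre and let go it stays locked; short of centre a spring throws it open again
- thumb_plate (a point): Middle of the thumb plate of the dark release lever, which stands up through a slot in the upper handle, 58 mm before handle_grip: plate 18 mm wide (along x), 5 thick, 30 high. It moves with the handle; locked, it stands upright, its foot some 18 mm and its tip some 48 mm above the handle's level top, and the handle behind it (-y) is bare
- lever (a joint): Release lever, rad: 0 at rest, up to 0.30 as its thumb plate is pushed forward (clamp +y, towards the jaw) relative to the handle, about a rivet 53 mm below the plate's middle. With the pliers locked, pushing it some 5 to 15 mm from behind, with up to about 15 N, throws the toggle back over centre and the handle springs up; let go, the lever springs back by itself
- mug: White mug, 78 mm across, 92 mm high, a bystander; origin under its centre
- basket: Small black plastic basket, 150 x 110 x 55 mm, a bystander; origin under its centre
- spare_batten: A finished batten like the other, its sleeve already home, lying on the table, a bystander; origin under its centre
- screwdriver: Screwdriver, 200 mm long, a bystander; origin under its handle
There are look-alikes about, which are no part of the job. What is shaped like the part that bears batten_end but red or yellow is not meant.

How it is judged:
On the way, in this order (a step that is already met when the one before it is completed fails the run):
1. the batten has been slid up to the end stop (within 1.8 mm) (x of batten_end in the frame of clamp above -0.0768 m and z of batten_end in the frame of clamp below 0.037 m), for 0.2 s.
2. the pliers are locked past centre with the robot's hand off them, and the sleeve is home (within 1 mm) (value of joint toggle above 0.92 rad and value of joint sleeve above 0.005 m and x of batten_end in the frame of clamp above -0.078 m and z of batten_end in the frame of clamp below 0.037 m and contact force between each of the fingers, the arm and clamp below 0.5 N), for 0.3 s.
3. the release lever is pushed while the pliers are still closed (value of joint lever above 0.08 rad and value of joint toggle above 0.5 rad), for 0.02 s.
At the end, for the whole second after the job is handed in: The pliers stand open (toggle below 0.2 rad), the release lever is back at rest, the sleeve is home within 1 mm and the batten lies flat on the bed within 3 mm of the end stop (value of joint toggle below 0.2 rad and value of joint lever below 0.03 rad and value of joint sleeve above 0.005 m and x of batten_end in the frame of clamp above -0.078 m and z of batten_end in the frame of clamp below 0.037 m); the robot touches nothing.
It fails at once if the upper handle is forced (more than 30 N from the robot on it) (contact force between any of the fingers, the arm and upper_handle_c0 above 30 N).
It fails at once if the batten is shoved hard (more than 25 N from the robot on it) (contact force between the fingers and batten above 25 N).
It fails at once if the mug, basket, finished batten or screwdriver is disturbed (moved more than 20 mm) (distance of any of mug, basket, spare_batten, screwdriver from where it was at the start of the episode above 0.02 m).
It also fails if it takes over 70 s, if anything falls off the work surface, if the arm or the gripper's body presses on something with over 40 N, if the wrist force passes 120 N, or if a joint passes its speed limit or range.

## Working session

There is one attempt and no reset: what is moved stays moved. The work goes in short steps, Python scripts to look and compute and a tool call to move; the robot and the scene stay as the last step left them, time stands still between calls to the robot, and variables do not carry over. Pictures are saved under pics/ and viewed, at most 10 in all, crops included, and the job is handed in when it is done.

Besides the shell and the picture viewer there is one more tool, called after "Emit:" by a JSON object that holds its "fn" and its "kwargs". drive_tool: Moves the arm, as the interface text tells. Its arguments: {"type":"object","properties":{"rows":{"type":"array","items":{"type":"array"}},"jaw":{"type":"number"},"grip_force":{"type":"number"}},"required":["rows"]}

```bash
mkdir -p pics
cat > h.py <<'E'
import numpy as np,cv2,pickle
from station import ctrl,vision
def snap(n,f):
    d=vision.get_image(n); cv2.imwrite('pics/'+f+'.png',d['image']); pickle.dump(d,open('pics/'+f+'.pkl','wb')); return d
def load(f): return pickle.load(open('pics/'+f+'.pkl','rb'))
def foc(d): return 200/np.tan(np.radians(d['vertical_fov'])/2)
def ray(d,u,v):
    R=np.array(d['R']);t=np.array(d['t']);f=foc(d)
    return -R.T@t, R.T@np.array([(u-d['cx'])/f,(v-d['cy'])/f,1])
def atz(d,u,v,z):
    c,r=ray(d,u,v); return c+r*(z-c[2])/r[2]
def proj(d,X):
    p=np.array(d['R'])@np.array(X)+np.array(d['t']); f=foc(d); return np.array([d['cx']+f*p[0]/p[2],d['cy']+f*p[1]/p[2]])
E
python3 - <<'E'
from h import *
a=snap('top','top1');b=snap('side','side1')
for d in(a,b): print(d['vertical_fov'],d['cx'],d['cy'],ray(d,320,200))
o=ctrl.get_obs();print(o,ctrl.finger_overhang)
E
```

```text
46.12501789236392 324.80465445783955 208.9893982491234 (array([ 0.2677813 , -0.00441726,  1.52628088]), array([ 0.20057164,  0.00806299, -0.97988614]))
47.714038528236216 305.8585032230318 194.7436382273226 (array([ 0.14951327, -0.87661873,  0.74232744]), array([ 0.35424754,  0.74798997, -0.56225668]))
{'t': 0.1, 'q': array([ 1.13700804e+00,  5.32817896e-02,  1.61416774e+00,  1.01690789e-05,
        1.47601642e+00, -1.18996352e-01]), 'dq': array([ 0.00185082,  0.00015741, -0.00265003, -0.00020877, -0.00136892,
        0.00092802]), 'effort': array([-4.72209237e-06, -3.94904459e+01, -3.71362638e+01, -2.33387764e-04,
        4.01508223e-03,  1.87868494e-06]), 'tool_pos': array([0.19332194, 0.59388982, 0.30278485]), 'tool_rot': array([-4.92354549e-01, -3.10224283e+00,  2.82607287e-03]), 'contact_force': array([ 0.05904581, -0.73164886,  1.0749405 ]), 'wrist_torque': array([ 0.01541418, -0.0236405 , -0.03232743]), 'grip_force': 0.0, 'opening': 0.08504879813576381} 0.0726
```

View pics/top1.png

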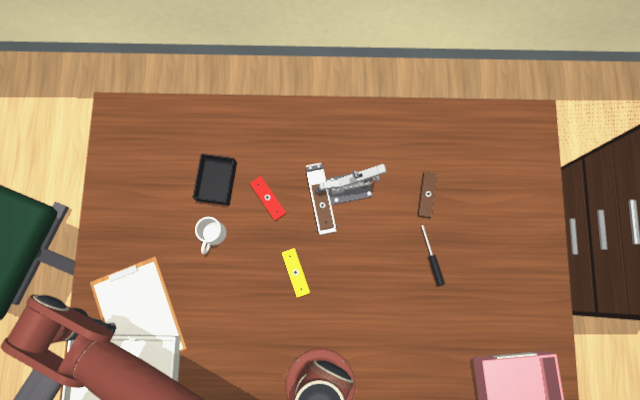

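View pics/side1.png

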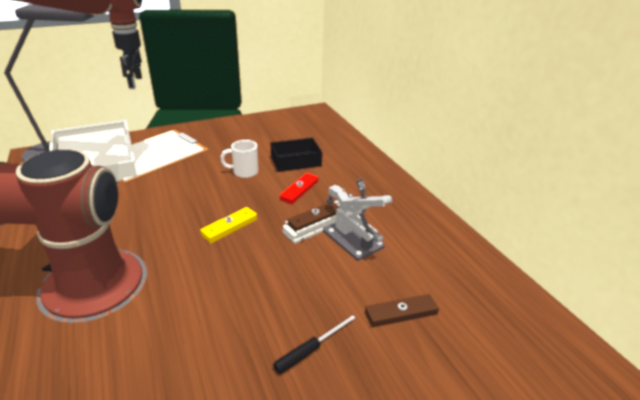

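Candidates: red batten (267,197), yellow (295,272), dark spare on the table (428,194), and the dark batten in the bed under the pliers (322,205). By the description it's the last one. I'll check it in a close crop.

Run:
```python
from h import *
a=load('top1')['image'][150:250,285:405]; b=load('side1')['image'][170:270,270:400]
A=cv2.resize(a,None,fx=6,fy=6,interpolation=cv2.INTER_CUBIC);cv2.imwrite('pics/c1.png',A[:600])
B=cv2.resize(b,None,fx=6,fy=6,interpolation=cv2.INTER_CUBIC);cv2.imwrite('pics/c2.png',B[:600])
```

```text
(no output)
```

View pics/c1.png

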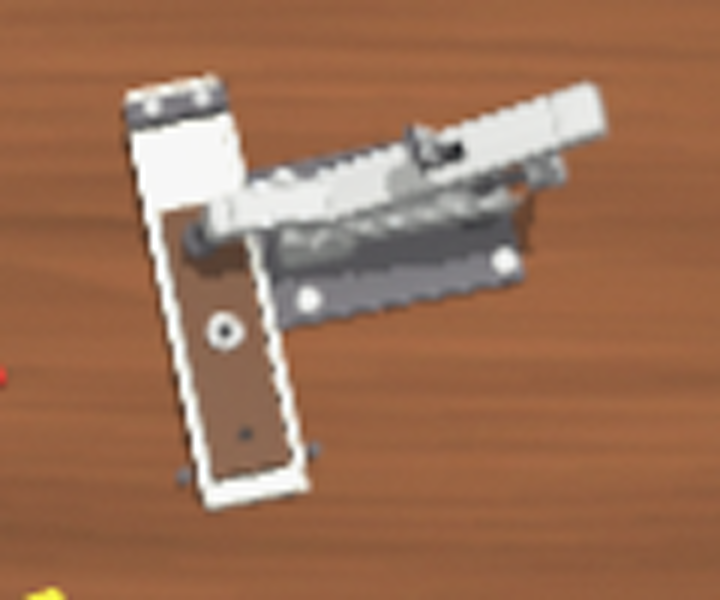

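View pics/c2.png

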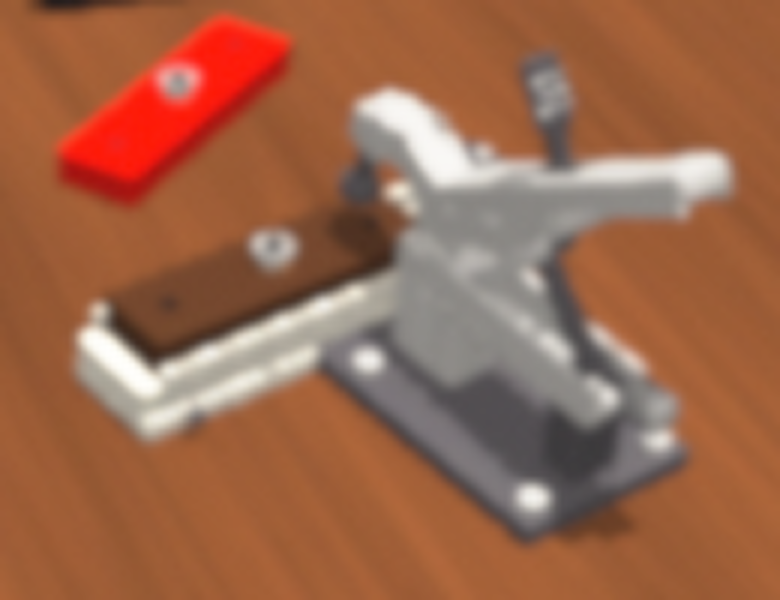

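The dark batten lies in the white bed. Its sleeve is at about top px (322.5,205) and its near end at about (327,228). The stop is at about (314,169), and the handle's rear end is at about (384,168). This matches the description.

Run:
```python
from h import *
d=load('top1')
P=lambda U,V,z:atz(d,285+(U+.5)/6-.5,150+(V+.5)/6-.5,z)
pts=dict(nL=P(205,508,.024),nR=P(308,488,.024),stopL=P(133,128,.033),stopR=P(230,110,.033),bnL=P(212,482,.044),bnR=P(297,463,.044),bfL=P(162,214,.044),slv=P(225,330,.05),knob=P(545,170,.03),hR1=P(592,82,.175),hR2=P(607,130,.175),lev=P(418,130,.2))
for k,v in pts.items(): print(k,v.round(4))
n=(pts['nL']+pts['nR'])/2; s=(pts['stopL']+pts['stopR'])/2
print('len',np.linalg.norm((s-n)[:2]),'yaw',np.arctan2(*(s-n)[1::-1]))
print('nearyaw',np.arctan2(*(pts['nL']-pts['nR'])[1::-1])-np.pi/2)
a=np.arctan2(*(s-n)[1::-1]);ex=np.array([np.cos(a),np.sin(a)]);ey=np.array([-ex[1],ex[0]])
# origin: use mean of two estimates
o=((n[:2]+.135*ex)+(s[:2]-.075*ex))/2; print('origin',o)
for k,v in pts.items(): print(k,((v[:2]-o)@ex).round(4),((v[:2]-o)@ey).round(4))
```

```text
nL [0.4627 0.0101 0.024 ]
nR [ 0.4744 -0.0451  0.024 ]
stopL [0.6701 0.053  0.033 ]
stopR [6.812e-01 1.000e-04 3.300e-02]
bnL [0.474  0.0064 0.044 ]
bnR [ 0.4849 -0.0385  0.044 ]
bfL [0.6195 0.0358 0.044 ]
slv [0.5551 0.0008 0.05  ]
knob [ 0.6509 -0.1727  0.03  ]
hR1 [ 0.6591 -0.18    0.175 ]
hR2 [ 0.6346 -0.1872  0.175 ]
lev [ 0.6264 -0.0919  0.2   ]
len 0.2117584137444841 yaw 0.20930291052648187
nearyaw 0.20857700993158712
origin [0.60142795 0.01074982]
nL -0.1359 0.0282
nR -0.1359 -0.0282
stopL 0.076 0.027
stopR 0.0758 -0.027
bnL -0.1255 0.0222
bnR -0.1242 -0.024
bfL 0.0229 0.0208
slv -0.0474 -0.0001
knob 0.0103 -0.1897
hR1 0.0168 -0.1985
hR2 -0.0086 -0.2005
lev 0.0031 -0.1056
```

Emit:
{"fn": "drive_tool", "kwargs": {"rows": [[[0,0,0],-0.131],[[0,0,0],-0.131],[[0,0,0],-0.131],[[0,0,0],-0.131],[[-0.009,-0.046,0],0],[[-0.009,-0.046,0],0],[[-0.009,-0.046,0],0],[[-0.009,-0.046,0],0],[[-0.009,-0.046,0],0],[[-0.009,-0.046,0],0]], "jaw": 1}}

```text
t: 1.1
tool_pos: [0.3037, 0.3337, 0.3034]
tool_rot: [0.329, -3.124, 0.001]
contact_force: [1.2, 1.2, -0.1]
opening: -0.0002
grip_force: 0.0
```

Emit:
{"fn": "drive_tool", "kwargs": {"rows": [[[-0.009,-0.046,0],0],[[-0.009,-0.046,0],0],[[-0.009,-0.046,0],0],[[-0.009,-0.046,0],0],[[-0.009,-0.046,0],0],[[-0.009,-0.046,0],0],[[-0.009,-0.046,0],0],[[-0.006,-0.04,0],0],[[0,0,0],0],[[0,0,0],0]]}}

```text
t: 2.1
tool_pos: [0.4462, -0.0049, 0.3033]
tool_rot: [0.324, -3.123, -0.001]
contact_force: [-0.1, -0.6, -0.5]
opening: 0.0
grip_force: 0.0
```

```bash
cat >> h.py <<'E'
O=np.array([.6014,.0107]);YAW=.209
ex=np.array([np.cos(YAW),np.sin(YAW)]);ey=np.array([-ex[1],ex[0]])
def cl(p): p=np.array(p); return np.array([(p[:2]-O)@ex,(p[:2]-O)@ey,p[2]])
def w(c): return np.r_[O+c[0]*ex+c[1]*ey,c[2]]
def st():
    o=ctrl.get_obs(); from scipy.spatial.transform import Rotation as Q
    T=Q.from_rotvec(o['tool_rot']).as_matrix()
    print('t',o['t'],'clamp tcp',cl(o['tool_pos']).round(4),'tool x yaw off',np.arctan2(-T[1,0],-T[0,0])-YAW,'tilt',T[:,2].round(4),'F',o['contact_force'].round(2),'op',o['opening'],ctrl.finger_overhang)
    return o
E
python3 - <<'E'
from h import *
st(); snap('wrist','w1')
E
```

```text
t 2.1 clamp tcp [-0.1551  0.0169  0.3033] tool x yaw off -0.001995734633964158 tilt [-1.4e-03  7.0e-04 -1.0e+00] F [-0.11 -0.55 -0.54] op 3.4648712067278484e-05 0.0726
```

View pics/w1.png

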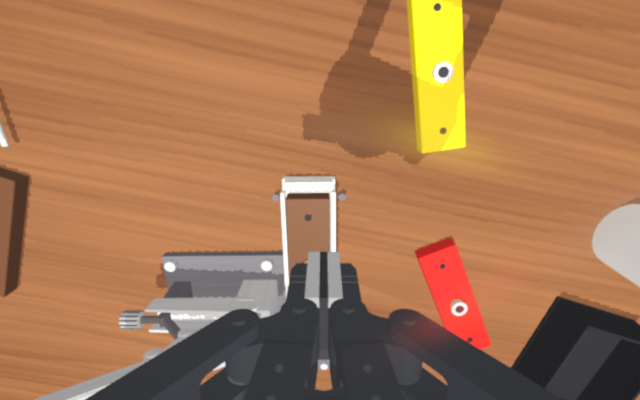

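The wrist view shows the bed's near end at px (283–335, 178–192), with the batten's near end at about (309,193). I'll use these to cross-check the clamp frame.

Run:
```python
from h import *
d=load('w1')
for u,v,z in((284,179,.024),(334,178,.024),(288,194,.044),(331,194,.044),(308,217,.044),(122,320,.03),(119,313,.05)): print(u,v,cl(atz(d,u,v,z)).round(4))
```

```text
284 179 [-0.1374 -0.0226  0.024 ]
334 178 [-0.1384  0.0282  0.024 ]
288 194 [-0.128 -0.017  0.044]
331 194 [-0.128   0.0248  0.044 ]
308 217 [-0.1039  0.0021  0.044 ]
122 320 [ 0.0294 -0.2146  0.03  ]
119 313 [ 0.0047 -0.2027  0.05  ]
```

Emit:
{"fn": "drive_tool", "kwargs": {"rows": [[[0.004,-0.008,0.04],0],[[0,-0.008,0.04],0],[[0,0,0.04],0],[[0,0,0.04],0],[[0,0,0.025],0],[[0,0,0.013],0],[[0,0,0],0],[[0,0,0],0]]}}

```text
t: 2.95
tool_pos: [0.4465, -0.0203, 0.1071]
tool_rot: [-0.33, 3.122, -0.001]
contact_force: [0.4, 0.0, 1.2]
opening: -0.0001
grip_force: 0.0
```

Emit:
{"fn": "drive_tool", "kwargs": {"rows": [[[-0.005,0,0],0],[[-0.005,0,0],0],[[-0.005,0,0],0],[[-0.004,0,0],0],[[-0.003,0,0],0],[[-0.003,0,0],0],[[-0.003,0,0],0],[[-0.003,0,0],0],[[0,0,0],0]]}}

```text
t: 3.85
tool_pos: [0.4764, -0.0143, 0.1058]
tool_rot: [-0.328, 3.124, 0.0]
contact_force: [-0.6, -0.4, 0.2]
opening: -0.0001
grip_force: 0.0
```

```bash
python3 -c "
from h import *
st()"
```

```text
t 3.85 clamp tcp [-0.1275  0.0015  0.1058] tool x yaw off 0.00016412041406993483 tilt [ 3.e-04  1.e-04 -1.e+00] F [-0.59 -0.36  0.21] op -9.517400680362217e-05 0.0726
```

Emit:
{"fn": "drive_tool", "kwargs": {"rows": [[[-0.003,0,0],0],[[-0.003,0,0],0],[[-0.003,0,0],0],[[-0.003,0,0],0],[[-0.003,0,0],0],[[-0.003,0,0],0],[[-0.003,0,0],0],[[-0.003,0,0],0],[[-0.003,0,0],0]]}}

```text
t: 4.75
tool_pos: [0.5027, -0.0086, 0.1059]
tool_rot: [0.328, -3.124, -0.0]
contact_force: [-0.6, -0.4, -0.6]
opening: 0.0002
grip_force: 0.4
```

Run:
```python
from h import *
st(); a=snap('side','s2'); b=snap('top','t2')
A=cv2.resize(a['image'][165:265,270:400],None,fx=4,fy=4,interpolation=cv2.INTER_CUBIC)
B=cv2.resize(b['image'][150:250,290:360],None,fx=4,fy=4,interpolation=cv2.INTER_CUBIC)
cv2.imwrite('pics/c3.png',np.hstack([A,B]))
```

```text
t 4.75 clamp tcp [-0.1006  0.0016  0.1059] tool x yaw off 0.00019040667853770232 tilt [-0.  0. -1.] F [-0.56 -0.4  -0.57] op 0.00015532310612813635 0.0726
```

View pics/c3.png

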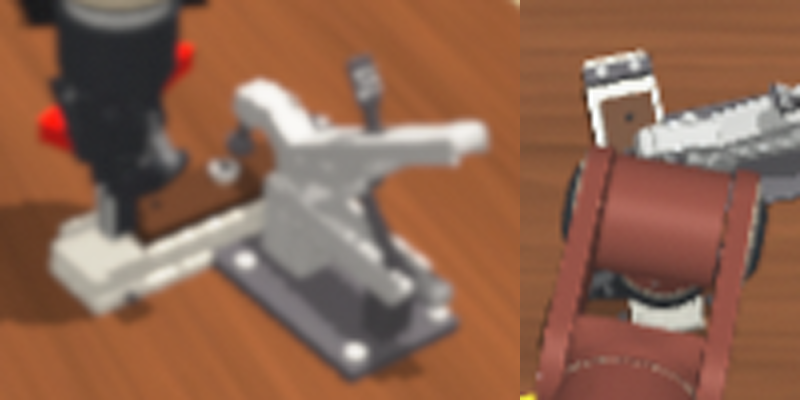

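The batten is being pushed. Its far end is at crop px (630,92) and the stop's face is at about (620,78), so roughly 15 mm remain. I'll go on gently.

Emit:
{"fn": "drive_tool", "kwargs": {"rows": [[[-0.003,0,0],0],[[-0.003,0,0],0],[[-0.002,0,0],0],[[-0.001,0,0],0],[[-0.001,0,0],0],[[0,0,0],0]]}}

```text
t: 5.45
tool_pos: [0.5124, -0.0066, 0.106]
tool_rot: [-0.328, 3.124, -0.0]
contact_force: [-1.3, -0.6, 0.3]
opening: 0.0001
grip_force: 0.5
```

Emit:
{"fn": "drive_tool", "kwargs": {"rows": [[[-0.001,0,0],0],[[-0.001,0,0],0],[[-0.0005,0,0],0],[[0,0,0],0]]}}

```text
t: 5.85
tool_pos: [0.5148, -0.0061, 0.1059]
tool_rot: [-0.328, 3.124, 0.0]
contact_force: [-0.9, -0.2, 0.3]
opening: -0.0001
grip_force: 0.7
```

Emit:
{"fn": "drive_tool", "kwargs": {"rows": [[[-0.0005,0,0],0],[[-0.0005,0,0],0],[[0,0,0],0]]}}

```text
t: 6.15
tool_pos: [0.5158, -0.0059, 0.1059]
tool_rot: [-0.328, 3.124, 0.0]
contact_force: [-1.3, -0.5, 0.5]
opening: 0.0003
grip_force: 0.7
```

Emit:
{"fn": "drive_tool", "kwargs": {"rows": [[[-0.0005,0,0],0],[[-0.0005,0,0],0],[[0,0,0],0]]}}

```text
t: 6.45
tool_pos: [0.5167, -0.0057, 0.1059]
tool_rot: [-0.328, 3.124, 0.0]
contact_force: [-1.1, -0.4, 0.7]
opening: 0.0001
grip_force: 0.7
```

Emit:
{"fn": "drive_tool", "kwargs": {"rows": [[[-0.0005,0,0],0],[[-0.0005,0,0],0],[[0,0,0],0]]}}

```text
t: 6.75
tool_pos: [0.5176, -0.0055, 0.1059]
tool_rot: [0.328, -3.124, 0.0]
contact_force: [-1.8, -0.0, 1.2]
opening: -0.0003
grip_force: 0.9
```

Run:
```python
from h import *
st(); b=snap('top','t3')
d=b;im=b['image']
# intensity profile along bed between stop and batten, clamp y=+0.008..
for x in np.arange(.03,.092,.002):
    p=proj(d,w([x,.012,.035])); c=cv2.getRectSubPix(im,(1,1),(float(p[0]),float(p[1])))[0,0]; print(round(x,3),c,end=' ')
```

```text
t 6.75 clamp tcp [-0.0853  0.0015  0.1059] tool x yaw off 0.00020523261848956476 tilt [-1.e-04 -0.e+00 -1.e+00] F [-1.77 -0.02  1.15] op -0.0002558257235933365 0.0726
0.03 [ 62  74 122] 0.032 [ 64  78 119] 0.034 [ 67  84 120] 0.036 [ 69  88 122] 0.038 [ 72  92 125] 0.04 [ 72  91 126] 0.042 [ 72  91 126] 0.044 [ 72  92 127] 0.046 [ 72  92 127] 0.048 [ 71  92 126] 0.05 [ 72  92 127] 0.052 [ 72  92 127] 0.054 [ 71  92 127] 0.056 [ 71  92 126] 0.058 [ 70  91 126] 0.06 [ 70  91 126] 0.062 [ 70  90 125] 0.064 [ 70  91 126] 0.066 [ 70  91 126] 0.068 [ 70  91 126] 0.07 [ 70  91 125] 0.072 [ 71  90 125] 0.074 [ 73  93 124] 0.076 [ 78  95 121] 0.078 [102 109 123] 0.08 [130 132 136] 0.082 [166 167 168] 0.084 [184 185 185] 0.086 [194 196 195] 0.088 [193 196 195] 0.09 [193 198 199]
```

Emit:
{"fn": "drive_tool", "kwargs": {"rows": [[[-0.0005,0,0],0],[[-0.0005,0,0],0],[[0,0,0],0]]}}

```text
t: 7.1
tool_pos: [0.5179, -0.0054, 0.1059]
tool_rot: [0.328, -3.122, 0.0]
contact_force: [-5.4, -0.8, 6.0]
opening: 0.0001
grip_force: 3.2
```

Emit:
{"fn": "drive_tool", "kwargs": {"rows": [[[-0.0005,0,0],0],[[-0.0005,0,0],0],[[0,0,0],0]]}}

```text
t: 7.4
tool_pos: [0.5181, -0.0054, 0.1059]
tool_rot: [0.328, -3.119, 0.0]
contact_force: [-10.4, -2.6, 8.2]
opening: 0.0004
grip_force: 5.2
```

Emit:
{"fn": "drive_tool", "kwargs": {"rows": [[[0.002,0,0],0],[[0.005,0,0],0],[[0.008,0,0],0],[[0,0,-0.035],0],[[0,-0.02,-0.045],0],[[0,-0.035,-0.045],0],[[0,-0.04,-0.045],0],[[0,-0.04,-0.025],0],[[-0.02,-0.0385,0],0],[[-0.03,0,0],0]]}}

```text
t: 8.4
tool_pos: [0.5882, -0.1612, 0.2898]
tool_rot: [-0.319, 3.122, -0.005]
contact_force: [-0.1, 0.3, -0.2]
opening: -0.0002
grip_force: 0.0
```

Emit:
{"fn": "drive_tool", "kwargs": {"rows": [[[-0.03,0,0],0],[[-0.023,0,0],0],[[0,0,0],0],[[0,0,0],0]]}}

```text
t: 8.8
tool_pos: [0.6391, -0.1455, 0.2873]
tool_rot: [0.329, -3.124, -0.0]
contact_force: [-0.2, -0.2, -0.5]
opening: 0.0
grip_force: 0.0
```

Run:
```python
from h import *
st(); a=snap('side','s3'); b=snap('wrist','w3')
A=cv2.resize(a['image'][120:270,280:420],(560,600),interpolation=cv2.INTER_CUBIC)
B=cv2.resize(b['image'],(240,150))
A[:150,320:]=B
cv2.imwrite('pics/c4.png',A)
```

```text
t 8.8 clamp tcp [ 0.0045 -0.1607  0.2873] tool x yaw off 0.0006516641912206467 tilt [-7.e-04  1.e-04 -1.e+00] F [-0.16 -0.25 -0.55] op 3.7243495888441776e-05 0.0726
```

View pics/c4.png

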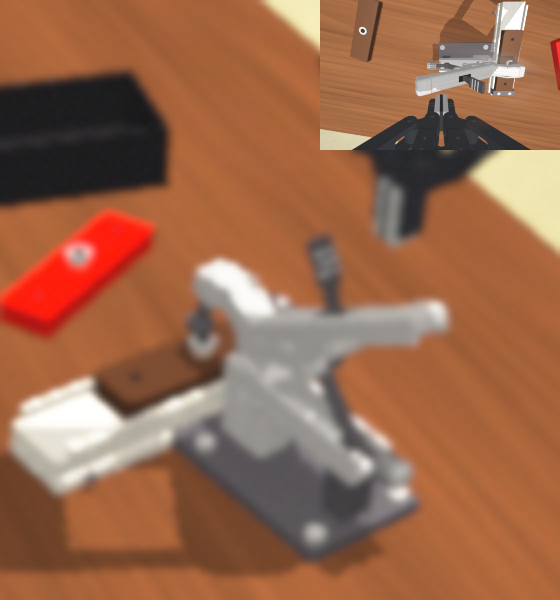

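The sleeve now stands directly under the jaw pad, at crop px (200,340). The handle's rear end is at side px (390,196). Next I'll triangulate the handle end.

Run:
```python
from h import *
from scipy.optimize import least_squares
s=load('s3');wr=load('w3');t=load('top1')
def tri(obs):
    return least_squares(lambda X:np.concatenate([proj(d,X)-p for d,p in obs]),[.64,-.15,.15])
# rear end of handle mid top
for obs in ([(s,(390.5,195.5)),(wr,(256,235))],[(s,(390.5,195.5)),(t,(385,167.5))],[(s,(390.5,195.5)),(t,(385,167.5)),(wr,(256,235))]):
    r=tri(obs); print('rear',cl(r.x).round(4),r.fun.round(1))
r=tri([(s,(360.5,180)),(t,(285+418/6,150+132/6))]);print('lever top',cl(r.x).round(4),r.fun.round(1))
print('tip px',proj(s,w([.0045,-.1607,.2147])),'want grip',[proj(d,w([.003,-.176,.172])) for d in(s,t)])
g=cv2.cvtColor(wr['image'],cv2.COLOR_BGR2GRAY)
cv2.imwrite('pics/c5.png',cv2.resize(wr['image'][130:400,200:480],(800,600)[:2] if 0 else (620,598),interpolation=cv2.INTER_CUBIC))
```

```text
rear [ 0.0014 -0.1964  0.1862] [-3.2  1.5 -0.4  0.8]
rear [ 0.003  -0.2005  0.1913] [-1.1  0.3  0.6 -1.4]
rear [ 0.0013 -0.1965  0.1864] [-3.2  1.5 -0.8 -0.2 -0.5  0.7]
lever top [ 0.0023 -0.1067  0.1845] [ 0.7 -0.2 -0.3  0.8]
tip px [378.74884559 178.63837149] want grip [array([380.91554376, 197.84912893]), array([376.75776517, 169.3561514 ])]
```

View pics/c5.png

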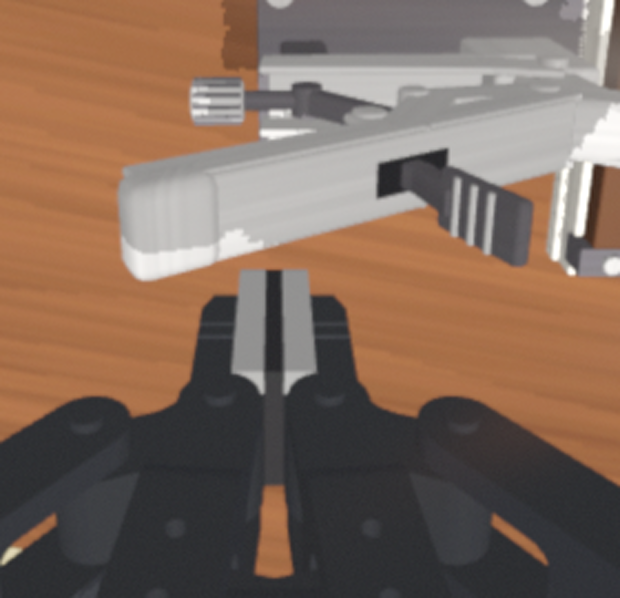

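The close wrist crop shows the handle's rear end at (170,220) and the thumb plate at (485,215). The fingers are at the same y as the handle, in front of its pressing area. I'll go over the grip point and down.

Emit:
{"fn": "drive_tool", "kwargs": {"rows": [[[0.002,-0.012,0.01],0],[[0,0,0.012],0],[[0,0,0.003],0],[[0,0,0.003],0],[[0,0,0],0]]}}

```text
t: 9.4
tool_pos: [0.6396, -0.1577, 0.2589]
tool_rot: [0.328, -3.123, -0.001]
contact_force: [-0.6, 0.2, -0.8]
opening: -0.0003
grip_force: 0.0
```

Emit:
{"fn": "drive_tool", "kwargs": {"rows": [[[0,0,0.002],0],[[0,0,0.002],0],[[0,0,0.002],0],[[0,0,0.002],0],[[0,0,0],0]]}}

```text
t: 9.9
tool_pos: [0.6398, -0.1577, 0.2513]
tool_rot: [0.328, -3.124, -0.0]
contact_force: [-0.2, -0.5, 1.0]
opening: 0.0002
grip_force: 0.0
```

Emit:
{"fn": "drive_tool", "kwargs": {"rows": [[[0,-0.001,0.002],0],[[0,-0.001,0.002],0],[[0,-0.001,0.002],0],[[0,-0.001,0.002],0],[[0,0,0],0]]}}

```text
t: 10.4
tool_pos: [0.6408, -0.1618, 0.2433]
tool_rot: [0.328, -3.124, -0.0]
contact_force: [0.5, 0.6, 0.6]
opening: -0.0002
grip_force: 0.3
```

Emit:
{"fn": "drive_tool", "kwargs": {"rows": [[[0,-0.001,0.002],0],[[0,-0.001,0.002],0],[[0,-0.001,0.002],0],[[0,0,0],0]]}}

```text
t: 10.8
tool_pos: [0.6414, -0.1646, 0.2374]
tool_rot: [0.328, -3.124, -0.001]
contact_force: [-0.3, 2.4, 2.2]
opening: -0.0
grip_force: 1.0
```

Emit:
{"fn": "drive_tool", "kwargs": {"rows": [[[0,-0.001,0.002],0],[[0,-0.001,0.002],0],[[0,-0.001,0.002],0],[[0,0,0],0]]}}

```text
t: 11.2
tool_pos: [0.642, -0.1669, 0.2327]
tool_rot: [0.328, -3.124, -0.003]
contact_force: [-3.1, 6.7, 7.7]
opening: 0.0003
grip_force: 4.7
```

Emit:
{"fn": "drive_tool", "kwargs": {"rows": [[[0,-0.001,0.002],0],[[0,-0.001,0.002],0],[[0,0,0],0]]}}

```text
t: 11.5
tool_pos: [0.6425, -0.1684, 0.2295]
tool_rot: [0.329, -3.124, -0.005]
contact_force: [-5.3, 9.8, 10.2]
opening: -0.0001
grip_force: 6.5
```

Emit:
{"fn": "drive_tool", "kwargs": {"rows": [[[0,-0.001,0.002],0],[[0,-0.001,0.002],0],[[0,0,0],0]]}}

```text
t: 11.8
tool_pos: [0.6428, -0.1698, 0.2253]
tool_rot: [0.329, -3.124, -0.006]
contact_force: [-5.9, 8.5, 9.6]
opening: 0.0001
grip_force: 6.4
```

```bash
python3 -c "
from h import *
st()"
```

```text
t 11.8 clamp tcp [ 0.003  -0.1851  0.2253] tool x yaw off 0.0008838708477071355 tilt [-9.e-04  4.e-03 -1.e+00] F [-5.9   8.46  9.59] op 0.0001476847307790291 0.0726
```

Emit:
{"fn": "drive_tool", "kwargs": {"rows": [[[0,0.001,0.002],0],[[0,0,0.002],0],[[0,0,0],0]]}}

```text
t: 12.1
tool_pos: [0.6428, -0.1701, 0.2213]
tool_rot: [-0.328, 3.124, 0.001]
contact_force: [-4.2, 4.7, 8.6]
opening: -0.0003
grip_force: 4.6
```

Emit:
{"fn": "drive_tool", "kwargs": {"rows": [[[0,0,0.002],0],[[0,0,0.002],0],[[0,0,0],0]]}}

```text
t: 12.4
tool_pos: [0.6429, -0.1709, 0.2174]
tool_rot: [-0.328, 3.124, -0.002]
contact_force: [-3.4, 3.0, 8.0]
opening: 0.0001
grip_force: 4.2
```

Emit:
{"fn": "drive_tool", "kwargs": {"rows": [[[0,0,0.002],0],[[0,0,0.002],0],[[0,0,0],0]]}}

```text
t: 12.7
tool_pos: [0.6431, -0.1716, 0.2136]
tool_rot: [-0.328, 3.123, -0.004]
contact_force: [-1.6, 0.4, 7.3]
opening: -0.0001
grip_force: 3.8
```

Emit:
{"fn": "drive_tool", "kwargs": {"rows": [[[0,-0.0005,0.002],0],[[0,-0.0005,0.002],0],[[0,0,0],0]]}}

```text
t: 13.0
tool_pos: [0.6433, -0.1726, 0.2092]
tool_rot: [-0.327, 3.123, -0.004]
contact_force: [-1.4, 0.8, 5.8]
opening: -0.0001
grip_force: 3.3
```

Emit:
{"fn": "drive_tool", "kwargs": {"rows": [[[0,-0.0005,0.002],0],[[0,-0.0005,0.002],0],[[0,0,0],0]]}}

```text
t: 13.3
tool_pos: [0.6434, -0.1734, 0.2046]
tool_rot: [-0.328, 3.123, -0.004]
contact_force: [-1.2, 0.5, 5.3]
opening: -0.0001
grip_force: 2.3
```

Emit:
{"fn": "drive_tool", "kwargs": {"rows": [[[0,0,0.002],0],[[0,0,0.001],0],[[0,0,0],0]]}}

```text
t: 13.6
tool_pos: [0.6434, -0.1734, 0.2013]
tool_rot: [-0.327, 3.123, -0.003]
contact_force: [-0.0, -2.3, 3.5]
opening: -0.0003
grip_force: 2.1
```

Emit:
{"fn": "drive_tool", "kwargs": {"rows": [[[0,-0.0005,0.0015],0],[[0,0,0.0015],0],[[0,0,0],0]]}}

```text
t: 13.9
tool_pos: [0.6432, -0.1729, 0.1972]
tool_rot: [-0.328, 3.124, 0.001]
contact_force: [0.6, -1.3, 3.3]
opening: -0.0001
grip_force: 1.5
```

Emit:
{"fn": "drive_tool", "kwargs": {"rows": [[[0,0,0.0015],0],[[0,0,0.001],0],[[0,0,0],0]]}}

```text
t: 14.2
tool_pos: [0.6429, -0.1726, 0.1945]
tool_rot: [0.328, -3.124, -0.001]
contact_force: [0.9, -1.0, 2.1]
opening: -0.0003
grip_force: 1.0
```

Emit:
{"fn": "drive_tool", "kwargs": {"rows": [[[0,0,0.001],0],[[0,0,0.001],0],[[0,0,0],0]]}}

```text
t: 14.5
tool_pos: [0.6429, -0.1728, 0.1926]
tool_rot: [0.328, -3.124, -0.001]
contact_force: [-0.3, -0.3, 1.3]
opening: 0.0
grip_force: 0.7
```

Emit:
{"fn": "drive_tool", "kwargs": {"rows": [[[0,0,0.001],0],[[0,0,0.001],0],[[0,0,0],0]]}}

```text
t: 14.8
tool_pos: [0.6429, -0.1728, 0.1907]
tool_rot: [0.328, -3.124, -0.001]
contact_force: [0.0, 0.3, 0.1]
opening: 0.0001
grip_force: 0.3
```

Emit:
{"fn": "drive_tool", "kwargs": {"rows": [[[0,0,0.001],0],[[0,0,0.001],0],[[0,0,0],0]]}}

```text
t: 15.1
tool_pos: [0.6429, -0.1728, 0.1887]
tool_rot: [0.328, -3.124, -0.001]
contact_force: [0.2, -0.4, 0.3]
opening: -0.0003
grip_force: 0.0
```

Run:
```python
from h import *
st(); a=snap('side','s4')
A=cv2.resize(a['image'][120:270,280:420],(560,600),interpolation=cv2.INTER_CUBIC)
cv2.imwrite('pics/c6.png',A)
```

```text
t 15.1 clamp tcp [ 0.0025 -0.1881  0.1887] tool x yaw off 0.00015669460805536883 tilt [-8.e-04  6.e-04 -1.e+00] F [ 0.19 -0.36  0.26] op -0.0002523700589840114 0.0726
```

View pics/c6.png

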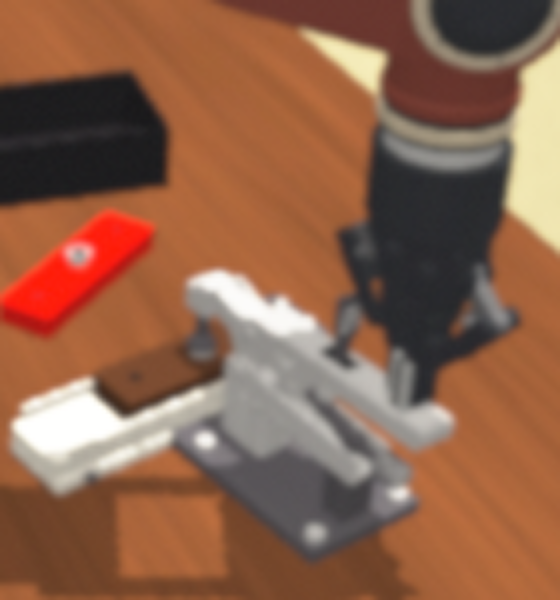

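The handle is down and level, the jaw sits on the sleeve, and the force has eased to zero, so it seems to be past centre. I'll feel for the hard stop gently.

Emit:
{"fn": "drive_tool", "kwargs": {"rows": [[[0,0,0.001],0],[[0,0,0.001],0],[[0,0,0],0]]}}

```text
t: 15.45
tool_pos: [0.643, -0.1729, 0.1869]
tool_rot: [0.328, -3.124, -0.0]
contact_force: [-0.9, 0.4, -0.3]
opening: -0.0
grip_force: 0.0
```

Emit:
{"fn": "drive_tool", "kwargs": {"rows": [[[0,0,0.001],0],[[0,0,0.001],0],[[0,0,0],0]]}}

```text
t: 15.75
tool_pos: [0.6433, -0.173, 0.1862]
tool_rot: [-0.328, 3.124, -0.0]
contact_force: [-2.0, 0.9, 4.2]
opening: 0.0002
grip_force: 2.0
```

Emit:
{"fn": "drive_tool", "kwargs": {"rows": [[[0,0,0.0005],0],[[0,0,0.0005],0],[[0,0,0],0]]}}

```text
t: 16.05
tool_pos: [0.6434, -0.1731, 0.1859]
tool_rot: [-0.328, 3.124, -0.001]
contact_force: [-4.1, 0.5, 7.6]
opening: 0.0
grip_force: 3.9
```

Emit:
{"fn": "drive_tool", "kwargs": {"rows": [[[0,0,-0.003],0],[[0,0,-0.008],0],[[0,0,-0.01],0],[[0,0,-0.01],0],[[0,0,0],0],[[0,0,0],0],[[0,0,0],0],[[0,0,0],0]]}}

```text
t: 16.85
tool_pos: [0.6428, -0.1729, 0.2145]
tool_rot: [0.328, -3.123, -0.001]
contact_force: [0.6, -0.7, 0.4]
opening: -0.0002
grip_force: 0.0
```

Run:
```python
from h import *
st(); a=snap('side','s5');b=snap('wrist','w5')
A=cv2.resize(a['image'][120:270,280:420],(560,600),interpolation=cv2.INTER_CUBIC)
B=cv2.resize(b['image'][50:300,160:400],(240,250))
cv2.imwrite('pics/c7.png',np.hstack([A,np.vstack([B,np.zeros((350,240,3),np.uint8)])]))
```

```text
t 16.85 clamp tcp [ 0.0025 -0.1882  0.2145] tool x yaw off 0.00019963203036843513 tilt [-1.1e-03  4.0e-04 -1.0e+00] F [ 0.58 -0.66  0.43] op -0.00023330604775321915 0.0726
```

View pics/c7.png

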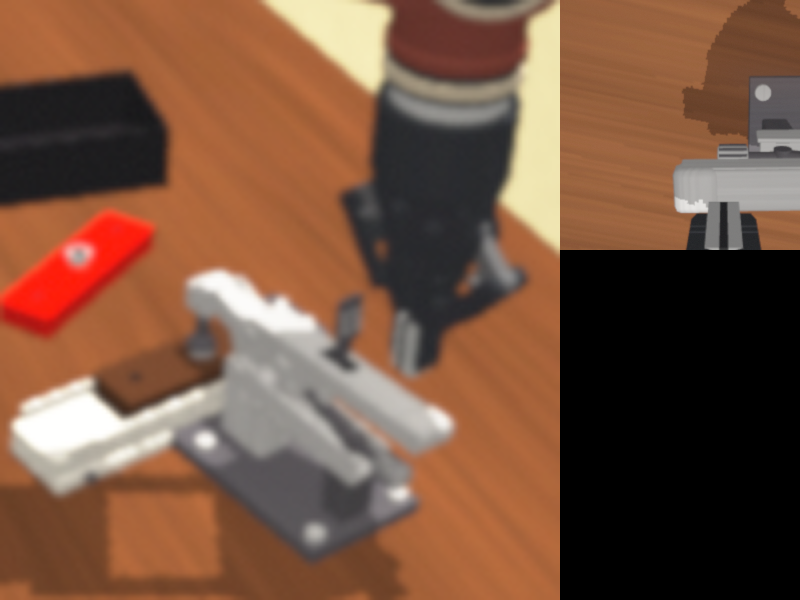

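The pliers stay locked with the hand off. The thumb plate is at side px (367,199). I'll locate it numerically now, with no more pictures.

Run:
```python
from h import *
d=load('s5')
for u,v in((368,194.5),(367,199.5),(365.5,206),(392,226)):
    c,r=ray(d,u,v); n=np.r_[ex,0]; s=((O+.0025*ex)@ex-c@n)/(r@n); print(u,v,cl(c+s*r).round(4))
```

```text
368 194.5 [ 0.0025 -0.1342  0.1582]
367 199.5 [ 0.0025 -0.1327  0.1431]
365.5 206 [ 0.0025 -0.1299  0.1228]
392 226 [ 0.0025 -0.2211  0.1208]
```

Emit:
{"fn": "drive_tool", "kwargs": {"rows": [[[0,0,0.01],0],[[0,0,0.008],0],[[0,0,0],0]]}}

```text
t: 17.25
tool_pos: [0.642, -0.1726, 0.1944]
tool_rot: [0.328, -3.121, -0.003]
contact_force: [-0.1, 0.6, -0.0]
opening: -0.0001
grip_force: 0.0
```

Emit:
{"fn": "drive_tool", "kwargs": {"rows": [[[0,0.005,-0.002],0],[[0,0.005,0],0],[[0,0.005,0],0],[[0,0.004,0],0],[[0,0.003,0],0],[[0,0,0],0]]}}

```text
t: 17.85
tool_pos: [0.6386, -0.151, 0.1994]
tool_rot: [-0.329, 3.124, -0.0]
contact_force: [1.0, 0.4, -0.3]
opening: -0.0001
grip_force: 0.0
```

Emit:
{"fn": "drive_tool", "kwargs": {"rows": [[[0,0.002,0],0],[[0,0.002,0],0],[[0,0.002,0],0],[[0,0,0],0]]}}

```text
t: 18.25
tool_pos: [0.6373, -0.1454, 0.1992]
tool_rot: [0.328, -3.124, -0.0]
contact_force: [-1.0, 0.1, -0.1]
opening: -0.0
grip_force: 0.0
```

```bash
python3 -c "
from h import *
st()"
```

```text
t 18.25 clamp tcp [ 0.0027 -0.1602  0.1992] tool x yaw off 0.0003492512072525711 tilt [-1.e-04  1.e-04 -1.e+00] F [-0.96  0.12 -0.11] op -4.386313741271501e-05 0.0726
```

Emit:
{"fn": "drive_tool", "kwargs": {"rows": [[[0,0.002,0.002],0],[[0,0.002,0.001],0],[[0,0.001,0],0],[[0,0,0],0]]}}

```text
t: 18.65
tool_pos: [0.6362, -0.1405, 0.1961]
tool_rot: [0.328, -3.124, -0.0]
contact_force: [-0.1, 0.5, -0.1]
opening: -0.0002
grip_force: 0.0
```

Emit:
{"fn": "drive_tool", "kwargs": {"rows": [[[0,0.001,0],0],[[0,0.001,0],0],[[0,0,0],0]]}}

```text
t: 18.95
tool_pos: [0.6359, -0.1387, 0.1963]
tool_rot: [-0.328, 3.124, -0.0]
contact_force: [-0.3, -0.3, -0.9]
opening: 0.0
grip_force: 0.0
```

Emit:
{"fn": "drive_tool", "kwargs": {"rows": [[[0,0.001,0],0],[[0,0.001,0],0],[[0,0,0],0]]}}

```text
t: 19.25
tool_pos: [0.6354, -0.1367, 0.1962]
tool_rot: [0.328, -3.124, -0.0]
contact_force: [0.3, 0.1, -0.2]
opening: -0.0003
grip_force: 0.0
```

Emit:
{"fn": "drive_tool", "kwargs": {"rows": [[[0,0.001,0],0],[[0,0.001,0],0],[[0,0,0],0]]}}

```text
t: 19.55
tool_pos: [0.635, -0.1347, 0.1962]
tool_rot: [0.328, -3.124, -0.0]
contact_force: [-0.2, -0.1, 0.7]
opening: 0.0002
grip_force: 0.0
```

Emit:
{"fn": "drive_tool", "kwargs": {"rows": [[[0,0.001,0],0],[[0,0.001,0],0],[[0,0,0],0]]}}

```text
t: 19.85
tool_pos: [0.6347, -0.133, 0.1964]
tool_rot: [-0.328, 3.124, -0.001]
contact_force: [-0.2, -1.1, -0.8]
opening: -0.0003
grip_force: 0.6
```

Emit:
{"fn": "drive_tool", "kwargs": {"rows": [[[0,0.001,0],0],[[0,0.001,0],0],[[0,0,0],0]]}}

```text
t: 20.15
tool_pos: [0.6343, -0.1312, 0.1966]
tool_rot: [-0.328, 3.124, -0.001]
contact_force: [-0.4, -2.1, 2.3]
opening: 0.0002
grip_force: 1.1
```

Emit:
{"fn": "drive_tool", "kwargs": {"rows": [[[0,0.001,0],0],[[0,0.001,0],0],[[0,0,0],0]]}}

```text
t: 20.45
tool_pos: [0.634, -0.1287, 0.1965]
tool_rot: [-0.328, 3.124, 0.0]
contact_force: [0.5, -1.5, 1.4]
opening: -0.0002
grip_force: 0.8
```

Emit:
{"fn": "drive_tool", "kwargs": {"rows": [[[0,0.001,0],0],[[0,0.001,0],0],[[0,0,0],0]]}}

```text
t: 20.75
tool_pos: [0.6336, -0.1267, 0.1969]
tool_rot: [-0.328, 3.124, 0.0]
contact_force: [-1.1, -1.4, 5.4]
opening: 0.0001
grip_force: 2.3
```

Emit:
{"fn": "drive_tool", "kwargs": {"rows": [[[0,0.001,0],0],[[0,0.001,0],0],[[0,0,0],0]]}}

```text
t: 21.05
tool_pos: [0.6335, -0.1247, 0.1978]
tool_rot: [-0.328, 3.123, 0.0]
contact_force: [-1.4, 0.5, 8.5]
opening: 0.0001
grip_force: 3.4
```

Emit:
{"fn": "drive_tool", "kwargs": {"rows": [[[0,0.001,0],0],[[0,0.001,0],0],[[0,0,0],0]]}}

```text
t: 21.35
tool_pos: [0.6335, -0.1227, 0.1986]
tool_rot: [-0.328, 3.122, 0.0]
contact_force: [-1.4, 1.2, 9.7]
opening: 0.0001
grip_force: 4.3
```

Run:
```python
from h import *
st(); d=snap('side','s6'); e=load('s5')
# jaw/handle/lever change vs locked view: track rear end and plate by template
for nm,(u,v),h in(('rear',(389,225),7),('plate',(367,199),6),('jaw',(332,192),6)):
    T=e['image'][v-h:v+h+1,u-h:u+h+1]; m=cv2.matchTemplate(d['image'][v-35:v+25,u-25:u+25],T,cv2.TM_CCOEFF_NORMED); _,s,_,l=cv2.minMaxLoc(m); print(nm,s,l[0]+h-25,l[1]+h-35)
```

```text
t 21.35 clamp tcp [ 0.0037 -0.1371  0.1986] tool x yaw off 0.0003960834164462579 tilt [ 2.7e-03  6.0e-04 -1.0e+00] F [-1.41  1.21  9.72] op 0.00012407279390413606 0.0726
rear 0.9585534930229187 0 -8
plate 0.5519405603408813 5 0
jaw 0.9887229800224304 0 0
```

Emit:
{"fn": "drive_tool", "kwargs": {"rows": [[[0,0.001,0],0],[[0,0.001,0],0],[[0,0,0],0]]}}

```text
t: 21.7
tool_pos: [0.6334, -0.1219, 0.1993]
tool_rot: [-0.328, 3.121, -0.004]
contact_force: [-1.0, -1.3, 10.9]
opening: 0.0001
grip_force: 4.6
```

Emit:
{"fn": "drive_tool", "kwargs": {"rows": [[[0,0.001,0],0],[[0,0.001,0],0],[[0,0,0],0]]}}

```text
t: 22.0
tool_pos: [0.6332, -0.1208, 0.1997]
tool_rot: [-0.328, 3.12, -0.008]
contact_force: [-1.3, -4.0, 9.0]
opening: -0.0001
grip_force: 5.3
```

Emit:
{"fn": "drive_tool", "kwargs": {"rows": [[[0,0,0.001],0],[[0,0,0.001],0],[[0,0,0],0]]}}

```text
t: 22.3
tool_pos: [0.6333, -0.1207, 0.1975]
tool_rot: [-0.327, 3.12, -0.007]
contact_force: [-0.4, -4.5, 9.3]
opening: -0.0
grip_force: 4.7
```

Emit:
{"fn": "drive_tool", "kwargs": {"rows": [[[0,-0.001,-0.002],0],[[0,-0.001,-0.002],0],[[0,0,-0.002],0],[[0,0,-0.002],0],[[0,0,-0.002],0],[[0,0,-0.003],0],[[0,0,-0.003],0],[[0,0,0],0]]}}

```text
t: 23.1
tool_pos: [0.632, -0.1212, 0.2101]
tool_rot: [0.328, -3.124, 0.0]
contact_force: [1.1, 1.0, 2.5]
opening: 0.0002
grip_force: 2.0
```

Emit:
{"fn": "drive_tool", "kwargs": {"rows": [[[0,0,-0.003],0],[[0,0,-0.003],0],[[0,0,-0.003],0],[[0,0,-0.004],0],[[0,0,-0.004],0],[[0,0,-0.004],0],[[0,0,-0.004],0],[[0,0,0],0]]}}

```text
t: 23.9
tool_pos: [0.6325, -0.1212, 0.2363]
tool_rot: [-0.328, 3.123, -0.001]
contact_force: [0.3, -0.3, 0.3]
opening: 0.0001
grip_force: 0.0
```

Emit:
{"fn": "drive_tool", "kwargs": {"rows": [[[0,0,-0.01],0],[[0,0,-0.02],0],[[0,0,-0.04],0],[[0,0,-0.04],0],[[0,-0.02,-0.02],0],[[0.02,-0.02,0],0],[[0,0,0],0],[[0,0,0],0]]}}

```text
t: 24.7
tool_pos: [0.6207, -0.1646, 0.3654]
tool_rot: [-0.327, 3.124, 0.001]
contact_force: [0.1, 0.1, -0.2]
opening: 0.0
grip_force: 0.0
```

Run:
```python
from h import *
st(); d=snap('side','s7'); t=snap('top','t7'); e=load('s3')
for nm,(u,v),h,E in(('rear',(388,198),6,'s3'),('plate',(361,184),6,'s3'),('jaw',(332,192),6,'s3'),('batten',(315,212),7,'s5'),('jawdown',(332,192),6,'s5')):
    e=load(E);T=e['image'][v-h:v+h+1,u-h:u+h+1]; m=cv2.matchTemplate(d['image'][v-25:v+35,u-25:u+25],T,cv2.TM_CCOEFF_NORMED); _,s,_,l=cv2.minMaxLoc(m); print(nm,round(s,3),l[0]+h-25,l[1]+h-25)
# bystanders
for n,(x,y,w_,h) in dict(mug=(225,135,40,45),basket=(268,135,58,36),spare=(360,290,85,40),driver=(270,312,90,65)).items():
    a,b=load('side1')['image'][y:y+h,x:x+w_],d['image'][y:y+h,x:x+w_]; print(n,cv2.absdiff(a,b).mean())
```

```text
t 24.7 clamp tcp [-0.0175 -0.1755  0.3654] tool x yaw off -0.000724263591292712 tilt [ 1.e-04  5.e-04 -1.e+00] F [ 0.15  0.06 -0.25] op 3.6449211543728295e-06 0.0726
rear 0.95 -1 0
plate 0.889 0 0
jaw 1.0 0 0
batten 0.998 0 0
jawdown 0.954 2 -2
mug 8.695555555555556
basket 3.683109833971903
spare 5.73156862745098
driver 5.945014245014245
```

The pliers are back in their open pose, the batten hasn't moved and the arm is clear. I'll hand in the job.

```bash
python3 -c "
from station import ctrl
print(ctrl.finish_job())"
```

```text
the job is handed in; nothing more can be done
None
```

I slid the batten against the stop, locked the pliers over the sleeve, released them with the lever and handed in the job at about 25 s. Final images show the pliers open and the batten unmoved; I did not measure the sleeve's final depth or the lever and toggle angles directly.

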